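Take the burr cap off a spice grinder of unknown thread hand and hold it

ROBOT

A 6-joint arm with a two-finger parallel gripper is mounted at the origin on a cart in front of the work surface, level with it; the furniture and walls round the work are solid. World frame = base frame: x ahead of the robot, y to its left, z up, the work surface at z = 0. Lengths are in m, angles in rad, forces in N, time in s.
With the tool pointing down it reaches from about 0.3 to 0.775 m from the base axis. Payload 14.6 kg.
Tool frame: the origin (TCP) lies between the finger pads, 19 mm behind the fingertips; this is the grasp point; z points along the fingers, y is the line along which they close (so a half turn about z gives the same grasp; the last joint's range is limited). The gripper opens to 94 mm and grips with 3 to 60 N. Pads are 16 mm wide; open, the fingers measure 119 mm over their backs; the gripper's body (75 mm by 177 mm) begins 78 mm behind the grasp point.
Start: joints at [1.209, 0.3, 1.521, -0, 1.321, -0.067], TCP at [0.16, 0.526, 0.224] pointing down, gripper open.
Joint ranges: [-3.03, 3.03], [-0.79, 2.21], [0.23, 2.52], [-1.04, 4.18], [0, 3.07], [-2.55, 2.55]. Speed limits (rad/s): [2.22, 2.22, 2.57, 3.14, 3.14, 3.14].

INTERFACE

Orientations are given as [roll, pitch, yaw] about the fixed x, y, z axes, in that order (R = Rz(yaw) Ry(pitch) Rx(roll)).
In Python, from station import ctrl gives the robot as it stands.
- The arm moves only by the shell command python3 shift.py 'ROWS' [OPENING] [FORCE]. ROWS is a JSON list of rows, 1 to 10 of them, each written [[dx, dy, dz], [rx, ry, rz]]: dx, dy, dz in shares of the most that a row can go, 1 being 50 mm, then a rotation vector rx, ry, rz in shares of 360 degrees (1.0 is 360 degrees); each row shifts and turns the commanded pose from where the row before left it, along the tool's axes as they then stand; what a row does not reach is not made up. A row lasts 1/10 s, in which the tool goes at most 0.05 m and 0.15 rad, less where a joint would pass 70% of its speed; a pose out of reach is approached as far as the arm can. OPENING is the finger opening in m, set as the command begins (- or left out keeps the last). The fingers move at their own pace and stop on an object; FORCE is the grip in N (left out, the last holds). Time passes only in rows, so rows that do not move let the fingers close. It prints the time, the measured TCP pose, the force, the opening and the grip force at its end. No shift or turn number may pass 1 either way. Input that does not fit is refused with a message, and nothing moves.
- ctrl.get_obs(): the state, without advancing time (a new reading comes with each control period).
- ctrl.camera(name): name is "scene" or "top"; returns a dict with "pixels" (480x640x3 uint8, blue, green, red), "fx", "fy", "cx", "cy" (pixels), "extrinsics" (4x4, takes a point from camera to world coordinates). Camera axes: x right, y up, looking along -z (the intrinsics and any distortion apply to the point x, -y, -z); pixel columns grow to the right and rows downward; lengths in m; the calibration is good to about 2 mm. A picture is of the moment at which its call begins. There is no depth.
- ctrl.hand_in(): hands the job in; it is judged then, once.
The state is a dict: "time_s": time; "qpos": joint angles; "joint_vel": joint speeds; "tau": joint torques, N m; "ee_pos": TCP position; "eef_rot": TCP orientation; "force": force on the tool from outside, world axes, zero at the start; "moment": the same for the moment, N m; "grip_width": finger opening in m; "grip_force": force on a finger pad.
Only numpy, scipy, OpenCV 4.12 (cv2) and the standard library are available. Lean on these libraries where they do the work, as an engineer would, in place of code of your own. Each camera call takes 0.05 s, during which the arm holds its last target. There are 200 camera calls.

TASK

The spice grinder with its hopper off is due for cleaning: unscrew the black burr cap in the middle of its deck and lift it off. One of our two grinders has a reverse thread and nobody remembers which, so try the cap both ways to find how it loosens. Finish still holding the cap, roughly level, at least 4 cm above its seat over the machine, and do not disturb the other grinder or the things standing about.

Things in the scene. Friction and masses are not known exactly. Their poses are not given: they have to be found in the camera images.
- grinder_1: Squat white counter-top spice grinder on suction feet (does not move), 132 mm across; round steel deck at 92 mm, drawer and dial on its front (its own -x). Origin: centre of its underside, on the table; z up. Two grinders look exactly alike; open the one WITHOUT hopper_on. One has a right-hand, one a left-hand thread; nothing shows which, the number neither.
- grinder_2: The second grinder, exactly as grinder_1 in shape, size and origin, with the other thread hand.
- cap_1: Black ribbed round cap of grinder_1: 48 mm diameter, 30 mm tall, 55 to 90 g, loose; origin at the centre of its lower rim, 100 mm above the table when seated; z up. Grip its ribbed side from above: TCP 122 to 125 mm above the table keeps the fingertips clear. A right-hand cap loosens anticlockwise seen from above (its yaw grows), a left-hand one clockwise.
- cap_2: Cap of grinder_2, the same as cap_1 but of other hand. Both start within 9 degrees of tight. The wrong way a cap meets a hard stop at once (a round cap then slips in the fingers); the right way it turns lightly, is free 65 to 84 degrees from tight (75 is about right) and stops again near 87. Held in the thread, it rises at most 2 to 6 mm when pulled.
- neck_1 (a point): Top centre of the neck of grinder_1, 121 mm above the table, on the cap's axis, hidden inside the cap. The neck is 26 mm thick, 35 mm over its three short thread ridges, and stands on a burr carrier 72 mm across whose top, 100 mm above the table, is the cap's seat.
- neck_2 (a point): The same point of grinder_2.
- hopper_on: Clear open funnel hopper, 150 mm wide and 98 mm tall, fixed on the deck of the grinder that is NOT to be opened, on the right; origin at the centre of its lower rim, on that grinder's axis, 92.5 mm above the table.
- hopper_off: The other hopper, of the same shape, standing upside down on the table, loose: 155 mm wide, 100 mm tall; origin at the centre of its underside. Bystander.
- spice_jar: Spice jar, 47 x 47 x 97 mm, origin at the centre of its base. Bystander.
- pepper_mill: Small clear mill, 44 x 44 x 90 mm, origin at the centre of its base. Bystander.
- ring_cutter: Steel ring cutter, 68 x 68 x 42 mm, origin at the centre of its base. Bystander.
- shaker: Steel sugar shaker, 64 x 64 x 73 mm, origin at the centre of its base. Bystander.
- brush: Cleaning brush 170 mm long lying on the table along its own x. Bystander.

How it is judged:
By the outcome, as a careful person would: the job done as asked, in the order asked, and still so for the second after the job is handed in, while the arm keeps its last pose, push and grip.
It also fails if it takes over 45 s, if anything falls off the work surface, if the arm or the gripper's body presses on something with over 40 N, if the wrist force passes 120 N, or if a joint passes its speed limit or range.

## Working session

There is one attempt and no reset: what is moved stays moved. The work goes in short steps, Python scripts to look and compute and a shell command to move; the robot and the scene stay as the last step left them, time stands still between calls to the robot, and variables do not carry over. Pictures are saved under pics/ and viewed, at most 10 in all, crops included, and the job is handed in when it is done.

```bash
ls; mkdir -p pics; python3 - <<'E'
from station import ctrl
import cv2,numpy as np
for n in("scene","top"):
    c=ctrl.camera(n); cv2.imwrite(f"pics/{n}0.png",c["pixels"]); print(n,c["fx"],c["fy"],c["cx"],c["cy"],[k for k in c]); print(np.round(c["extrinsics"],4).tolist())
o=ctrl.get_obs(); print(o["time_s"],o["ee_pos"],o["eef_rot"],o["grip_width"],o["force"])
E
```

```text
pics
shift.py
station.py
scene 472.98473522414287 472.98473522414287 320.0906392690537 235.72666042136595 ['pixels', 'fx', 'fy', 'cx', 'cy', 'extrinsics']
[[0.8141, 0.4422, -0.3765, 0.1132], [-0.5807, 0.6178, -0.5301, -0.5262], [-0.0018, 0.6502, 0.7598, 0.9214], [0.0, 0.0, 0.0, 1.0]]
top 443.8927185616073 443.8927185616073 318.8939232630393 236.85123522919056 ['pixels', 'fx', 'fy', 'cx', 'cy', 'extrinsics']
[[0.0092, 0.9918, -0.1277, 0.4235], [-0.9999, 0.0103, 0.0079, 0.0447], [0.0091, 0.1276, 0.9918, 1.0803], [0.0, 0.0, 0.0, 1.0]]
0.1 [0.15971088 0.52608432 0.22375364] [-3.14057328e+00 -9.30827223e-05  2.84680861e+00] 0.09406383421227289 [-0.58157605  0.55645313 -1.16092565]
```

View pics/scene0.png

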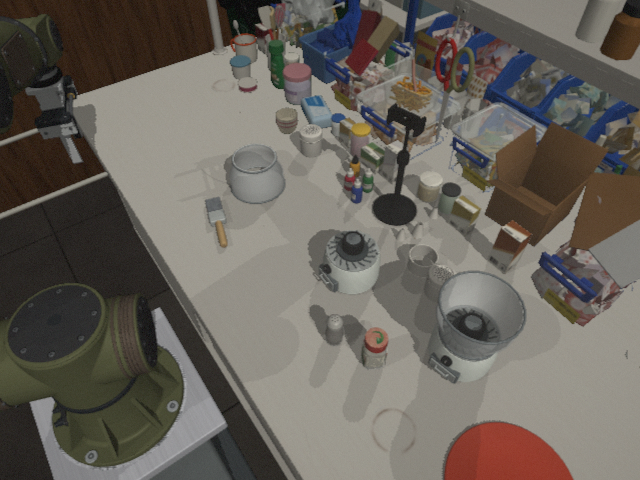

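View pics/top0.png

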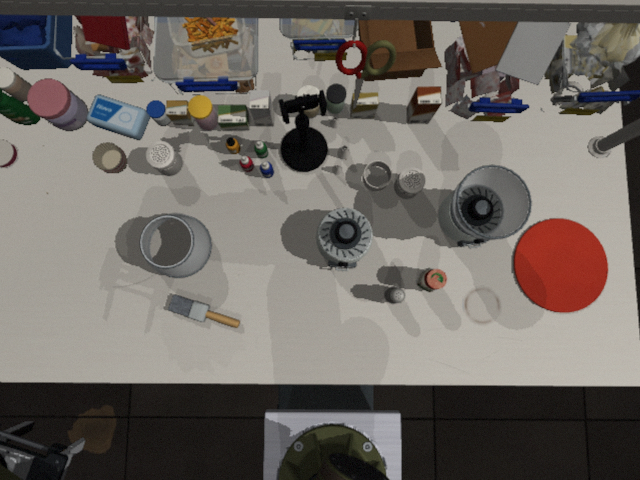

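The scene view shows the open grinder at about (353,262) with its black cap near (353,243). In the top view the cap is near (345,232), the other grinder with its hopper is on the right (480,208), and a black stand is behind at (305,148). I'll zoom in on the cap.

```bash
python3 - <<'E'
import cv2,numpy as np
a=cv2.imread("pics/top0.png")[190:280,300:390]; b=cv2.imread("pics/scene0.png")[220:310,310:400]
cv2.imwrite("pics/crop0.png",cv2.resize(np.hstack([a,b]),(800,400),interpolation=cv2.INTER_CUBIC))
E
```

```text
(no output)
```

View pics/crop0.png

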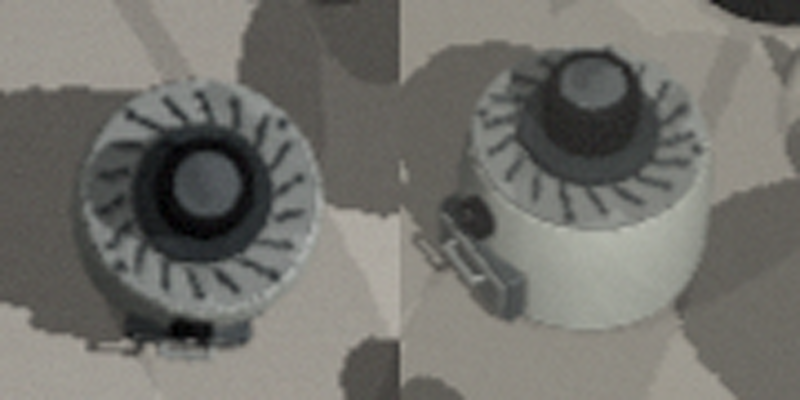

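The crop shows the cap's grey top disc at about top (346.8,231.4) and scene (355,238), on a dark carrier inside the steel deck. I'll segment the black cap and its disc, then cast rays.

```bash
cat > h.py <<'E'
import numpy as np,cv2
K={"scene":(472.985,320.091,235.727),"top":(443.893,318.894,236.851)}
E={"scene":np.array([[0.8141,0.4422,-0.3765,0.1132],[-0.5807,0.6178,-0.5301,-0.5262],[-0.0018,0.6502,0.7598,0.9214]]),
"top":np.array([[0.0092,0.9918,-0.1277,0.4235],[-0.9999,0.0103,0.0079,0.0447],[0.0091,0.1276,0.9918,1.0803]])}
def ray(n,u,v):
    f,cx,cy=K[n]; d=E[n][:,:3]@np.array([(u-cx)/f,-(v-cy)/f,-1]); return E[n][:,3],d
def plane(n,u,v,z):
    o,d=ray(n,u,v); return o+d*(z-o[2])/d[2]
def tri(a,b):
    (o1,d1),(o2,d2)=ray("scene",*a),ray("top",*b)
    t=np.linalg.lstsq(np.c_[d1,-d2],o2-o1,rcond=None)[0]; p,q=o1+d1*t[0],o2+d2*t[1]; return (p+q)/2,np.linalg.norm(p-q)
E
python3 - <<'E'
from h import *
P={}
for n,(u,v) in {"top":(346.8,231.4),"scene":(355,238)}.items():
    im=cv2.imread(f"pics/{n}0.png"); g=cv2.cvtColor(im,cv2.COLOR_BGR2GRAY).astype(np.uint8)
    print(n); print(g[int(v)-12:int(v)+20:2,int(u)-18:int(u)+19:2])
    for th in (45,50,55,60):
        # disc: brighter component around centre, enclosed by the black side
        x0,y0=int(u)-14,int(v)-14; w=(g[y0:y0+28,x0:x0+28]>th).astype(np.uint8)
        k,l,s,c=cv2.connectedComponentsWithStats(w,connectivity=4); i=l[14,14]
        if i: cc=c[i]+[x0,y0]; P[n]=cc if s[i,4]<500 else P.get(n); print(th,s[i],cc,plane(n,*cc,.13).round(4))
print(tri(P["scene"],P["top"]))
E
```

```text
top
[[132 131 127  98  51  53  49  49  50  54  52  51  59 107 117  52 118 120
  121]
 [ 94  96  99  71  38  34  47  33  25  21  28  26  42  50 100  61 121 123
  111]
 [ 55  54  50  35  28  18   5  15  15  21  12  12  20  33  47  90 124 107
   65]
 [ 80  77  38  30  27  13  12  47  72  75  77  62  15  16  36  57 127  69
  118]
 [ 62  61  32  30  18  10  49  70  73  85  86  85  63  16  30  49  71  95
  127]
 [ 51  47  22  29   9   9  66  67  66  78  87  90  89  29  15  49  70 127
  128]
 [ 76  37  34  20   9  13  72  68  69  76  86  86  85  42  21  43  48 120
   77]
 [ 68  36  32  22   7  11  75  72  72  71  81  89  88  31  15  47  48  75
  101]
 [ 62  35  33  29   1  13  53  81  74  76  86  83  63  14  20  44  51 125
  130]
 [ 75  40  25  30   4  13  15  52  79  84  80  65  25  19  36  50  58 128
   87]
 [ 65  46  29  27  23   5  11  15  23  26  24  16  17  27  48  46 102  78
   98]
 [ 43  75  31  29  31  21   8  14   8  11  15  12  27  46  47  57 123 127
  127]
 [ 98  91  60  36  42  41  33  33  15   3  25  36  47  47  44 105 117 133
  125]
 [127 112  60  57  44  49  45  43  46  43  
[... 1519 characters left out ...]
9  43  47  38  39  38  37  39  60  63  63 115 106
  100]
 [ 60  68  66  60  42  40  40  37  39  41  47  42  55  63  66  70  87  90
  119]
 [ 95  53  62  60  62  52  43  42  38  38  46  60  67  67  69  92 120 124
  125]
 [ 95  97  57  65  62  62  68  65  64  64  64  66  70  67  73  78  86  85
   83]]
45 [  0   0  28  28 601] [355.43094842 235.0515807 ] [ 0.5699 -0.0178  0.13  ]
50 [  4   9  17  13 161] [352.96273292 238.55900621] [ 0.5592 -0.0226  0.13  ]
55 [  5   9  16  12 151] [352.96688742 238.49006623] [ 0.5593 -0.0225  0.13  ]
60 [  5   9  15  12 145] [352.91724138 238.46206897] [ 0.5593 -0.0223  0.13  ]
(array([ 0.55934735, -0.02228313,  0.12990788]), np.float64(6.540267879069154e-05))
```

Both views agree: the cap axis is at (0.559,-0.022) and its top at z = 0.130, with a ray gap of 0.07 mm. The start pose lets me swing round the base axis along the tool's -x while turning about z.

Careful with the scale: shifts go in shares of 50 mm and turns go in shares of 360 degrees. That gives: -0.05 m is -1, -0.025 m is -0.5, 0.09 rad is 0.0143.

```bash
python3 -c "
from h import *
print('stand head',tri((403,117),(303,106)))
for n,u,v in(('jar',433,278),('mill',397,295),('standbase',304,148)): print(n,plane('top',u,v,.09 if n!='standbase' else 0))
"; python3 shift.py '[[[-0.5,0,0],[0,0,0.0072]],[[-1,0,0],[0,0,0.0143]],[[-1,0,0],[0,0,0.0143]],[[-1,0,0],[0,0,0.0143]],[[-1,0,0],[0,0,0.0143]],[[-1,0,0],[0,0,0.0143]],[[-1,0,0],[0,0,0.0143]],[[-1,0,0],[0,0,0.0143]],[[-1,0,0],[0,0,0.0143]],[[-1,0,0],[0,0,0.0143]]]' 0.094 20
```

```text
stand head (array([0.76032607, 0.07057562, 0.31043839]), np.float64(0.003654492432564318))
jar [ 0.46120638 -0.2182684   0.09      ]
mill [ 0.42290518 -0.13743288  0.09      ]
standbase [0.78776321 0.07567226 0.        ]
time_s: 1.1
ee_pos: [0.5197, 0.2351, 0.2238]
eef_rot: [-3.141, -0.0, 1.988]
force: [0.4, 0.2, 0.0]
grip_width: 0.0943
grip_force: 0.0
```

Scaled: -0.05 m is -1, -0.025 m is -0.5, 0.09 rad is 0.0143.

```bash
python3 shift.py '[[[-1,0,0],[0,0,0.0143]],[[-1,0,0],[0,0,0.0143]],[[-1,0,0],[0,0,0.0143]],[[-1,0,0],[0,0,0.0143]],[[-0.5,0,0],[0,0,0.0072]],[[0,0,0],[0,0,0]],[[0,0,0],[0,0,0]]]'; cat > s.py <<'E'
from station import ctrl
from scipy.spatial.transform import Rotation as R
import numpy as np
o=ctrl.get_obs(); r=R.from_euler("xyz",o["eef_rot"])
print(o["time_s"],o["ee_pos"].round(4),np.round(o["eef_rot"],4),"q",np.round(o["qpos"],3),"F",np.round(o["force"],1),"M",np.round(o["moment"],2),"w",round(o["grip_width"],4),round(o["grip_force"],1))
print("to cap in tool axes",r.inv().apply(np.array([.5592,-.0222,.1235])-o["ee_pos"]).round(4))
E
python3 s.py
```

```text
time_s: 1.8
ee_pos: [0.5763, 0.0211, 0.224]
eef_rot: [-3.141, -0.0, 1.587]
force: [0.3, -0.2, 1.2]
grip_width: 0.0939
grip_force: 0.0
1.8 [0.5763 0.0211 0.224 ] [-3.1410e+00 -2.0000e-04  1.5868e+00] q [-0.027  0.36   1.442  0.     1.34  -0.043] F [ 0.3 -0.2  1.2] M [-0.09  0.03 -0.01] w 0.0939 0.0
to cap in tool axes [-0.0431 -0.0177  0.1005]
```

Scaled: 0.025 m is 0.5, -0.022 m is -0.44.

```bash
python3 shift.py '[[[-0.44,-0.18,0],[0,0,0]],[[-0.42,-0.174,0],[0,0,0]],[[0,0,0.5],[0,0,0]],[[0,0,0.5],[0,0,0]],[[0,0,0],[0,0,0]]]'; python3 s.py; python3 -c "
from station import ctrl;import cv2,numpy as np
a=ctrl.camera('top')['pixels'][170:290,285:405];b=ctrl.camera('scene')['pixels'][170:290,295:415]
cv2.imwrite('pics/pre.png',cv2.resize(np.hstack([a,b]),(800,400),interpolation=cv2.INTER_CUBIC))"
```

```text
time_s: 2.3
ee_pos: [0.5581, -0.0207, 0.1714]
eef_rot: [-3.136, -0.001, 1.589]
force: [-0.5, 0.4, 0.1]
grip_width: 0.0939
grip_force: 0.0
2.3 [ 0.5581 -0.0207  0.1714] [-3.1365e+00 -7.0000e-04  1.5890e+00] q [-0.103  0.369  1.556  0.     1.222 -0.121] F [-0.5  0.4  0.1] M [-0.14  0.02 -0.  ] w 0.0939 0.0
to cap in tool axes [-0.0015  0.0014  0.0479]
```

View pics/pre.png

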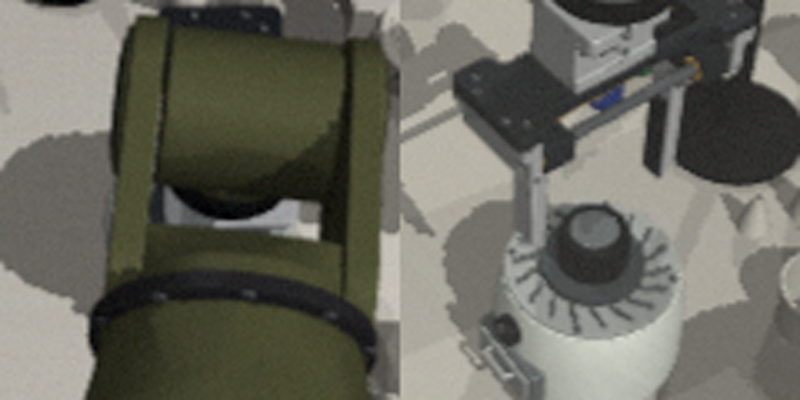

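The fingers straddle the cap, at about (590,240) in the right half of the picture, along the world x direction. Nothing is near them, so I'll descend.

Scaled: 0.024 m is 0.48.

```bash
python3 shift.py '[[[0,0,0.48],[0,0,0]],[[0,0,0],[0,0,0]],[[0,0,0],[0,0,0]],[[0,0,0],[0,0,0]]]'; python3 s.py
```

```text
time_s: 2.8
ee_pos: [0.56, -0.022, 0.1518]
eef_rot: [3.14, 0.0, 1.587]
force: [0.8, 0.0, 0.1]
grip_width: 0.0941
grip_force: 0.0
2.8 [ 0.56   -0.022   0.1518] [3.1396e+00 2.0000e-04 1.5872e+00] q [-0.105  0.39   1.575  0.     1.174 -0.121] F [0.8 0.  0.1] M [-0.11  0.02  0.06] w 0.0941 0.0
to cap in tool axes [-0.0001 -0.0009  0.0283]
```

Scaled: 0.014 m is 0.28, 0.0133 m is 0.266.

```bash
python3 shift.py '[[[0,-0.012,0.28],[0,0,0]],[[0,0,0.266],[0,0,0]],[[0,0,0],[0,0,0]],[[0,0,0],[0,0,0]],[[0,0,0],[0,0,0]]]'; python3 s.py; sleep 0; python3 s.py
```

```text
time_s: 3.3
ee_pos: [0.559, -0.0223, 0.1232]
eef_rot: [3.141, 0.0, 1.587]
force: [0.7, -0.4, -0.2]
grip_width: 0.0938
grip_force: 0.0
3.3 [ 0.559  -0.0223  0.1232] [3.1413 0.     1.5868] q [-0.105  0.422  1.602  0.     1.116 -0.121] F [ 0.7 -0.4 -0.2] M [-0.06  0.1   0.02] w 0.0938 0.0
to cap in tool axes [ 0.      0.0002 -0.0003]
3.3 [ 0.559  -0.0223  0.1232] [3.1413 0.     1.5868] q [-0.105  0.422  1.602  0.     1.116 -0.121] F [ 0.7 -0.4 -0.2] M [-0.06  0.1   0.02] w 0.0938 0.0
to cap in tool axes [ 0.      0.0002 -0.0003]
```

```bash
python3 shift.py '[[[0,0,0],[0,0,0]],[[0,0,0],[0,0,0]],[[0,0,0],[0,0,0]],[[0,0,0],[0,0,0]],[[0,0,0],[0,0,0]],[[0,0,0],[0,0,0]]]' 0.04 15; python3 s.py
```

```text
time_s: 3.9
ee_pos: [0.5588, -0.0222, 0.123]
eef_rot: [3.142, 0.0, 1.587]
force: [0.3, 0.0, -1.1]
grip_width: 0.0491
grip_force: 0.5
3.9 [ 0.5588 -0.0222  0.123 ] [3.1415 0.     1.5868] q [-0.105  0.423  1.603 -0.     1.116 -0.121] F [ 0.3  0.  -1.1] M [-0.15 -0.16  0.01] w 0.0491 0.5
to cap in tool axes [ 0.      0.0004 -0.0005]
```

```bash
python3 shift.py '[[[0,0,0],[0,0,0]],[[0,0,0],[0,0,0]],[[0,0,0],[0,0,0]]]'; python3 s.py
```

```text
time_s: 4.2
ee_pos: [0.5588, -0.0222, 0.123]
eef_rot: [-3.142, -0.0, 1.587]
force: [0.5, 0.4, 1.1]
grip_width: 0.0478
grip_force: 15.0
4.2 [ 0.5588 -0.0222  0.123 ] [-3.1416 -0.      1.5868] q [-0.105  0.423  1.603  0.     1.116 -0.121] F [0.5 0.4 1.1] M [-0.11  0.01  0.01] w 0.0478 15.0
to cap in tool axes [-0.      0.0004 -0.0005]
```

Gripped at 47.8 mm with 15 N. First I'll try anticlockwise (tool rz negative) and watch the moment about z.

Scaled: -0.1 rad is -0.0159.

```bash
python3 shift.py '[[[0,0,0],[0,0,-0.0159]],[[0,0,0],[0,0,-0.0159]]]'; python3 s.py|head -1;  python3 shift.py '[[[0,0,0],[0,0,-0.0159]],[[0,0,0],[0,0,0]]]'; python3 s.py|head -1
```

```text
time_s: 4.4
ee_pos: [0.5588, -0.0222, 0.123]
eef_rot: [3.142, 0.0, 1.791]
force: [-0.2, 0.1, 0.8]
grip_width: 0.048
grip_force: 15.0
4.4 [ 0.5588 -0.0222  0.123 ] [3.1415e+00 1.0000e-04 1.7907e+00] q [-0.105  0.423  1.603 -0.     1.116 -0.325] F [-0.2  0.1  0.8] M [-0.03  0.01  0.07] w 0.048 15.0
time_s: 4.6
ee_pos: [0.5588, -0.0222, 0.123]
eef_rot: [3.142, 0.0, 1.888]
force: [-0.1, -0.3, -0.2]
grip_width: 0.0474
grip_force: 15.0
4.6 [ 0.5588 -0.0222  0.123 ] [3.1416 0.     1.8884] q [-0.105  0.423  1.603 -0.     1.116 -0.423] F [-0.1 -0.3 -0.2] M [-0.07  0.01 -0.06] w 0.0474 15.0
```

The moment is near zero, so it seems to turn freely. For comparison I'll turn back past the start, clockwise.

Scaled: 0.1 rad is 0.0159.

```bash
python3 shift.py '[[[0,0,0],[0,0,0.0159]],[[0,0,0],[0,0,0.0159]]]' >/dev/null; python3 s.py|head -1;  python3 shift.py '[[[0,0,0],[0,0,0.0159]],[[0,0,0],[0,0,0.0127]]]'>/dev/null; python3 s.py|head -1; python3 shift.py '[[[0,0,0],[0,0,0.0127]]]'>/dev/null; python3 s.py|head -1;python3 shift.py '[[[0,0,0],[0,0,0.0127]]]'>/dev/null; python3 s.py|head -1;python3 shift.py '[[[0,0,0],[0,0,0.0095]]]'>/dev/null; python3 s.py|head -1;python3 shift.py '[[[0,0,0],[0,0,0]]]'>/dev/null; python3 s.py|head -1
```

```text
4.8 [ 0.5588 -0.0222  0.123 ] [3.1416 0.     1.6795] q [-0.105  0.423  1.603 -0.     1.116 -0.214] F [-0.6  0.   0.2] M [-0.04  0.03 -0.03] w 0.0476 15.0
5.0 [ 0.5589 -0.0222  0.123 ] [3.1412e+00 1.0000e-04 1.4994e+00] q [-0.105  0.423  1.603 -0.     1.116 -0.034] F [ 4.  -1.  -1.6] M [-0.29 -0.83  0.05] w 0.0478 15.0
5.1 [ 0.5593 -0.0222  0.1231] [ 3.1401e+00 -2.0000e-04  1.4204e+00] q [-0.105  0.423  1.602  0.     1.115  0.045] F [ 4.6  1.9 -0.8] M [ 0.27 -0.69  0.5 ] w 0.0472 15.0
5.2 [ 0.5594 -0.022   0.1232] [ 3.1400e+00 -4.0000e-04  1.3407e+00] q [-0.105  0.423  1.602  0.     1.115  0.125] F [ 3.8  1.1 -1.1] M [ 0.28 -0.75  0.46] w 0.0473 15.0
5.3 [ 0.5594 -0.0221  0.1232] [ 3.1399e+00 -4.0000e-04  1.2809e+00] q [-0.105  0.423  1.602  0.     1.115  0.185] F [ 4.4 -0.2  0.8] M [-0.06 -0.62  0.44] w 0.0474 15.0
5.4 [ 0.5593 -0.0222  0.1232] [ 3.1401e+00 -3.0000e-04  1.2835e+00] q [-0.105  0.423  1.602  0.     1.115  0.182] F [4.1 0.4 0.3] M [ 0.01 -0.86  0.25] w 0.0472 15.0
```

Clockwise the cap hits a stop: from yaw of about 1.46 the moment is +0.45 N m with slip. So it has a right-hand thread and loosens anticlockwise. It's now tight at yaw 1.283, so I'll turn about 1.31 rad anticlockwise.

Scaled: -0.13 rad is -0.0207.

```bash
python3 shift.py '[[[0,0,0],[0,0,-0.0207]],[[0,0,0],[0,0,-0.0207]],[[0,0,0],[0,0,-0.0207]],[[0,0,0],[0,0,-0.0207]],[[0,0,0],[0,0,-0.0207]]]' >/dev/null; python3 s.py|head -1;  python3 shift.py '[[[0,0,0],[0,0,-0.0207]],[[0,0,0],[0,0,-0.0207]],[[0,0,0],[0,0,-0.0207]],[[0,0,0],[0,0,-0.0207]],[[0,0,0],[0,0,-0.0223]]]'>/dev/null; python3 s.py|head -1; python3 shift.py '[[[0,0,0],[0,0,0]],[[0,0,0],[0,0,0]]]'>/dev/null; python3 s.py|head -1
```

```text
5.9 [ 0.5587 -0.0222  0.1232] [-3.1415e+00 -1.0000e-04  1.9419e+00] q [-0.105  0.422  1.603  0.     1.117 -0.476] F [-0.9  0.3  2.5] M [-0.04  0.13 -0.02] w 0.0471 15.0
6.4 [ 0.5587 -0.0223  0.1232] [-3.1415e+00 -1.0000e-04  2.6019e+00] q [-0.105  0.422  1.603 -0.     1.117 -1.136] F [-0.2 -0.   3. ] M [-0.07  0.13  0.01] w 0.0472 15.0
6.6 [ 0.5588 -0.0223  0.1231] [3.1415e+00 2.0000e-04 2.5925e+00] q [-0.105  0.422  1.603 -0.     1.116 -1.127] F [-1.4 -0.4  3. ] M [-0.09  0.08  0.04] w 0.0473 15.0
```

Scaled: -0.003 m is -0.06.

```bash
python3 shift.py '[[[0,0,-0.06],[0,0,0]],[[0,0,-0.06],[0,0,0]],[[0,0,0],[0,0,0]]]' >/dev/null; python3 s.py|head -1;  python3 shift.py '[[[0,0,-0.06],[0,0,0]],[[0,0,-0.06],[0,0,0]],[[0,0,0],[0,0,0]]]'>/dev/null; python3 s.py|head -1
```

```text
6.9 [ 0.5589 -0.0222  0.1293] [3.1414e+00 2.0000e-04 2.5957e+00] q [-0.105  0.415  1.598  0.     1.129 -1.13 ] F [-0.3  0.7 -0. ] M [-0.01  0.02  0.01] w 0.0475 15.0
7.2 [ 0.559  -0.0222  0.1354] [3.1413e+00 6.0000e-04 2.5966e+00] q [-0.105  0.408  1.592  0.     1.141 -1.131] F [ 0.4 -0.3 -0.2] M [-0.04  0.04 -0.04] w 0.0471 15.0
```

It rises 12 mm with no resistance, so the cap is free. I'll lift it clear and look.

Scaled: -0.015 m is -0.3, -0.01 m is -0.2.

```bash
python3 shift.py '[[[0,0,-0.2],[0,0,0]],[[0,0,-0.3],[0,0,0]],[[0,0,-0.3],[0,0,0]],[[0,0,-0.3],[0,0,0]],[[0,0,-0.1],[0,0,0]],[[0,0,0],[0,0,0]],[[0,0,0],[0,0,0]],[[0,0,0],[0,0,0]]]' >/dev/null; python3 s.py|head -1; python3 -c "
from station import ctrl;import cv2
b=ctrl.camera('scene')['pixels'][130:310,260:440]
cv2.imwrite('pics/lift.png',cv2.resize(b,(600,600),interpolation=cv2.INTER_CUBIC))"
```

```text
8.0 [ 0.5585 -0.0222  0.1942] [-3.1411e+00 -1.1000e-03  2.5968e+00] q [-0.105  0.346  1.532 -0.     1.265 -1.131] F [-0.4 -0.1 -0.7] M [-0.02 -0.03 -0.02] w 0.0475 15.0
```

View pics/lift.png

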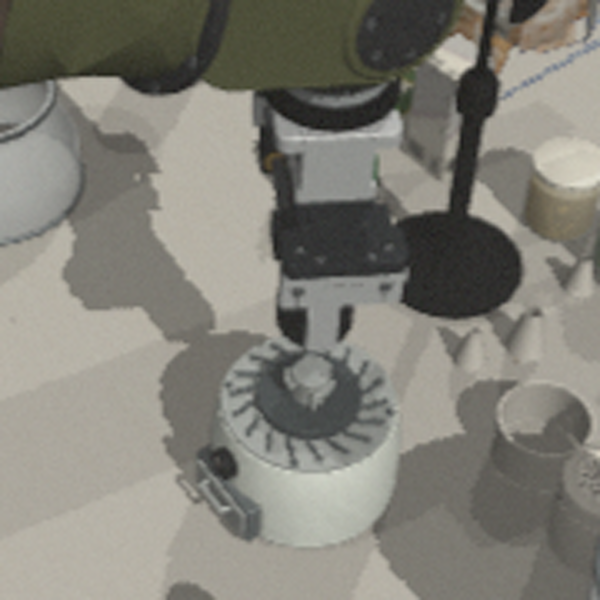

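The picture shows the neck bare at about (310,375) and the cap held level between the fingers at about (315,320). It's 71 mm above its seat, directly over the machine, and nothing else has moved. I'm handing in.

```bash
python3 -c "
from station import ctrl
print(ctrl.hand_in())"
```

```text
the job is handed in; nothing more can be done
None
```

I unscrewed the cap of the grinder without its hopper (right-hand thread: it loosens anticlockwise, clockwise hits a stop) and handed in holding it level about 71 mm above its seat over the machine, at about 8 s, touching nothing else.

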